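# Take the blade insert out of the vegetable slicer for washing

### The job

The vegetable slicer is to be washed. Slide its food holder all the way along the bed to the stop, clear of the blade insert; then take the insert by its fin, pull it up out of its spring catches and lower it into the wooden tray, flat on the tray's floor with the fin upward, and let go. Do not drop it, leave the food holder at its stop, and leave the jar, the bowl and the mug where they are.

Things in the scene. Friction and masses are not known exactly. Their poses are not given: they have to be found in the camera images.
- slicer: White plastic vegetable slicer, 290 x 130 mm, fixed to the worktop. Origin: centre of its footprint on the worktop; x along it from the insert's end to the end with the stop bar (16 mm thick, top 68 mm above the worktop), y across, z up. Bed top 45 mm above the worktop. Its x axis is within 25 degrees of world x.
- recess (a point): Floor centre of the slicer's recess for the blade insert: 73 mm along the slicer x 87 mm across, 17 mm deep, floor 28 mm above the worktop, at slicer x = -80 mm, y = 0. A small sprung steel catch in each y side holds the insert down.
- holder (a joint): Travel of the food holder along the slicer's +x axis, m: 0 is nearest the insert's end, 0.120 is against the far stop. It starts between 0 and 0.04. It rubs with about 2 N and stays where it is left. Near 0 its plate covers the edge of the insert and would block it.
- holder_knob (a point): Centre of the food holder's upright round knob, 30 mm in diameter, from 56 to 96 mm above the worktop (this point at 76 mm). The holder is a grey plate with the knob in its middle: 70 mm along the slicer x 136 mm across x 8 mm thick, its top 56 mm above the worktop. It moves only along the slicer's x axis.
- insert: Black plastic blade insert with steel strips, about 0.14 kg: block 70 (x) x 75 (y) x 14 mm, a round bead along each y side (84 mm over both), upright fin on its middle. Origin: centre of its underside; z up. Starts in the recess, parallel to the slicer, 1.5 mm play. 9 to 16 N straight up pulls it from the catches within 10 mm; it is clear of the recess after 20 mm.
- insert_fin (a point): Top centre of the insert's fin, 50 mm above its underside. The fin is 12 mm thick in the insert's x, 46 mm long in y, and rises 36 mm from the block.
- tray: Loose open wooden tray, 220 mm (x) x 180 mm (y) x 30 mm high, walls and floor 6 mm thick, 0.9 kg. Origin: centre of its underside, on the worktop; z up. It stands beside the slicer, to the left or to the right.
- jar: Glass jar with a steel lid, 72 mm in diameter, about 110 mm tall, standing beyond the work. Origin: centre of its underside. Leave it alone.
- bowl: White ceramic bowl, 120 mm across, 55 mm high, at the left. Origin: centre of its underside. Leave it alone.
- mug: Terracotta mug, 80 mm across, 90 mm high, at the right. Origin: centre of its underside. Leave it alone.
Not all that is in view belongs to the job. Of the things that look like the insert, the largest one is meant.

How it is judged:
By the outcome, as a careful person would: the job done as asked, in the order asked, and still so for the second after the job is handed in, with the robot touching nothing.
It also fails if it takes over 51 s, if anything falls off the work surface, if the arm or the gripper's body presses on something with over 40 N, if the wrist force passes 120 N, or if a joint passes its speed limit or range.

### The arm

A 6-joint arm with a two-finger parallel gripper is mounted at the origin on the work surface. World frame = base frame: x ahead of the robot, y to its left, z up, the work surface at z = 0. Lengths are in m, angles in rad, forces in N, time in s.
With the tool pointing down it reaches from about 0.275 to 0.825 m from the base axis. Payload 4.9 kg.
Tool frame: the origin (TCP) lies midway between the tips of the shut fingers; the grasp point (between the pads) lies 19 mm behind it; z points along the fingers, y is the line along which they close (so a half turn about z gives the same grasp; the last joint's range is limited). The gripper opens to 85 mm and grips with 20 to 120 N. Pads are 22 mm wide; open, the fingers measure 114 mm over their backs; the gripper's body (76 mm by 85 mm) begins 54 mm behind the grasp point. The pads swing forward as they close: fully open they stand 13 mm farther back than shut.
Start: joints at [1.055, 0.326, -0.193, 1.052, 0, 1.437], TCP at [0.205, 0.51, 0.231] pointing down, gripper open.
Joint ranges: [-2.65, 2.65], [-0.97, 1.79], [-1.3, 1.35], [-1.93, 2.1], [-1.47, 1.37], [-3.14, 3.14]. Speed limits (rad/s): [2.57, 2.57, 3.14, 3.14, 3.14, 3.14].

### API

Orientations are given as a unit quaternion [w, x, y, z].
In Python, from rig import monitor, capture, calibration, ctrl gives the robot as it stands. The module is installed in compiled form; this text tells all that it offers.
- The arm moves only by the tool move_arm, never from a script. Its argument "increments" is a list of rows, each a list of 3 entries, a list of its own where there are three numbers: the turn, a rotation vector about the tool's x, y, z in degrees, then the shift along the tool's x, y, z in mm, then the opening, from 0 (shut) to 1 (fully open). In form: [[[ax, ay, az], [tx, ty, tz], grip], ...]. A call has 1 to 12 rows; each row is the pose to reach, as a shift and turn from the pose commanded when the call began, along the tool's axes at that moment; what a row does not reach only later rows make up. A row lasts 1/10 s, in which the tool goes at most 50 mm and 8.59 degrees, less where a joint would pass 70% of its speed; a pose out of reach is approached as far as the arm can. A call with a gripper value outside its range is refused whole. The fingers move at their own pace and stop on an object; the grip force is fixed at half the most. Time passes only in rows, so rows that repeat a pose let the fingers close. It gives the time, the measured TCP pose, the force, the opening and the grip force at its end, in the units of the state.
- monitor.observe(): the state, without advancing time (a new reading comes with each control period).
- capture(name): name is "side" or "top" or "wrist"; returns the picture (400x640x3 uint8, red, green, blue); there is no depth.
- calibration(name): a dict with "fx", "fy", "cx", "cy" (pixels), "dist" ([k1, k2, p1, p2, k3] as OpenCV has them; the pictures are not rectified), "position" and "orientation" of the camera in the world. Camera axes: x right, y down, z forward; pixel columns grow to the right and rows downward; lengths in m; the calibration is good to about 2 mm. A picture is of the moment at which its call begins: read the wrist's pose just before it. calibration takes no time and is no camera call; for the wrist camera it gives the pose at the moment of the call.
- ctrl.finish_job(): hands the job in; it is judged then, once.
The state is a dict: "t": time; "joint_pos": joint angles; "joint_velocities": joint speeds; "joint_torque": joint torques, N m; "tcp_pos": TCP position; "tool_rot": TCP orientation; "wrist_force": force on the tool from outside, world axes, zero at the start; "wrist_torque": the same for the moment, N m; "opening": opening from 0.0 (shut) to 1.0 (fully open); "grasp_force": force on a finger pad.
Only numpy, scipy, OpenCV 4.12 (cv2) and the standard library are available. Lean on these libraries where they do the work, as an engineer would, in place of code of your own. Each camera call takes 0.05 s, during which the arm holds its last target. There are 200 camera calls.

## Working session

There is one attempt and no reset: what is moved stays moved. The work goes in short steps, Python scripts to look and compute and a tool call to move; the robot and the scene stay as the last step left them, time stands still between calls to the robot, and variables do not carry over. Pictures are saved under pics/ and viewed, at most 12 in all, crops included, and the job is handed in when it is done.

Besides the shell and the picture viewer there is one more tool, called after ">>>" by a JSON object that holds its "method" and its "body", one argument or row to a line. move_arm: Moves the arm, as the interface text tells. Its arguments: {"type":"object","properties":{"increments":{"type":"array","items":{"type":"array"}}},"required":["increments"]}

```bash
mkdir -p pics; cat > h.py <<'E'
import numpy as np, cv2, json
from scipy.spatial.transform import Rotation as R
from rig import monitor, capture, calibration, ctrl
def rot(q): return R.from_quat([q[1],q[2],q[3],q[0]]).as_matrix()
def ray(c,uv):
    K=np.array([[c['fx'],0,c['cx']],[0,c['fy'],c['cy']],[0,0,1]])
    p=cv2.undistortPoints(np.array(uv,float).reshape(-1,1,2),K,np.array(c['dist'],float)).reshape(-1,2)
    d=np.c_[p,np.ones(len(p))]@rot(c['orientation']).T
    return np.array(c['position']),d
def onplane(c,uv,z):
    o,d=ray(c,uv); return o+d*((z-o[2])/d[:,2])[:,None]
def tri(c1,uv1,c2,uv2):
    o1,d1=ray(c1,[uv1]);o2,d2=ray(c2,[uv2]);d1=d1[0];d2=d2[0]
    s=np.linalg.lstsq(np.c_[d1,-d2],o2-o1,rcond=None)[0]
    a=o1+d1*s[0];b=o2+d2*s[1];return (a+b)/2,np.linalg.norm(a-b)
def save(n,im): cv2.imwrite(f'pics/{n}.png',cv2.cvtColor(im,cv2.COLOR_RGB2BGR))
def load(n): return cv2.cvtColor(cv2.imread(f'pics/{n}.png'),cv2.COLOR_BGR2RGB)
E
python3 - <<'E'
from h import *
s=monitor.observe();print(s)
for n in('side','top','wrist'):
    c=calibration(n);json.dump({k:np.array(v).tolist() for k,v in c.items()},open(f'{n}0.json','w'))
    save(n+'0',capture(n));print(n,c)
E
```

```text
{'t': 0.0, 'joint_pos': array([ 1.05479828e+00,  3.26913483e-01, -1.93579808e-01,  1.05201569e+00,
        1.67115688e-05,  1.43658938e+00]), 'joint_velocities': array([-0.00045333,  0.00051435,  0.00112279,  0.00135293, -0.00034601,
        0.0004673 ]), 'joint_torque': array([-1.01065049e-03, -4.43396544e+01,  2.62442189e+01,  1.53627136e-02,
       -2.35317348e-04, -6.36779674e-06]), 'tcp_pos': array([0.20461864, 0.50989235, 0.23051995]), 'tool_rot': array([-2.81434355e-04,  1.89738191e-01,  9.81834347e-01, -8.08803038e-04]), 'wrist_force': array([-0.41231348,  0.61799682, -0.53223834]), 'wrist_torque': array([0.0169598 , 0.01350201, 0.02890001]), 'grasp_force': 0.0, 'opening': 0.9963304407257076}
side {'fx': 473.5980343195702, 'fy': 473.5980343195702, 'cx': 320.6020649904328, 'cy': 198.43794723568274, 'dist': array([-0.13740321,  0.        ,  0.        ,  0.        ,  0.        ]), 'position': array([ 0.15304778, -1.07555479,  1.07865352]), 'orientation': array([-0.40544319,  0.89477595, -0.17297271,  0.07121982])}
top {'fx': 402.9147057235674, 'fy': 402.9147057235674, 'cx': 320.5277270163425, 'cy': 199.55074556562323, 'dist': array([-0.01686775,  0.        ,  0.        ,  0.        ,  0.        ]), 'position': array([ 0.48589896, -0.01731006,  1.10741657]), 'orientation': array([-0.03199525,  0.70979506, -0.70294386,  0.03220567])}
wrist {'fx': 285.50484702537716, 'fy': 285.50484702537716, 'cx': 315.1031905854194, 'cy': 193.4785970634356, 'dist': array([0.01552119, 0.        , 0.        , 0.        , 0.        ]), 'position': array([0.13108065, 0.54145991, 0.37351607]), 'orientation': array([0.13183307, 0.81785922, 0.55321591, 0.08762703])}
```

View pics/top0.png

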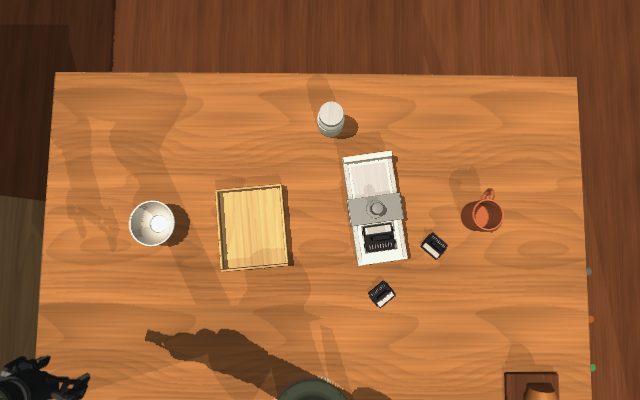

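View pics/side0.png

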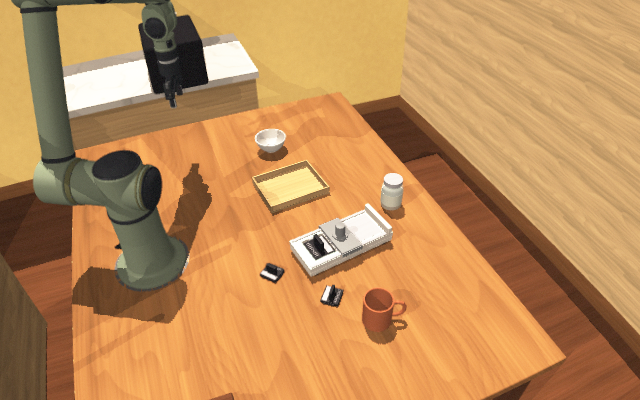

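Top view: slicer about (376,208) with the knob at (377,209); the tray is on the left at (253,228). Jar (331,118), bowl (152,223) and mug (487,214). There are three insert-like things: (379,238) in the slicer, (434,245) and (381,294) loose. The one in the slicer is the largest, sits in the recess and so fits the description. I'll confirm it in an enlarged crop.

```bash
python3 - <<'E'
from h import *
a=load('top0')[145:315,330:460]; b=load('side0')[195:315,255:410]
a=cv2.resize(a,None,fx=3.5,fy=3.5,interpolation=3)[:590]; b=cv2.resize(b,(340,264),interpolation=3)
im=np.zeros((590,800,3),np.uint8); im[:a.shape[0],:a.shape[1]]=a; im[:264,457:797]=b; save('crop1',im)
c=json.load(open('top0.json'));t=load('top0')
hsv=cv2.cvtColor(t,cv2.COLOR_RGB2HSV)
m=((hsv[...,1]<45)&(hsv[...,2]>90)).astype(np.uint8)
m[:140]=0;m[280:]=0;m[:,:335]=0;m[:,:][:,415:]=0
cs=max(cv2.findContours(m,0,2)[0],key=cv2.contourArea);r=cv2.minAreaRect(cs);print(r,cv2.boxPoints(r))
print(onplane(c,cv2.boxPoints(r),.045))
m=((hsv[...,0]>14)&(hsv[...,0]<30)&(hsv[...,2]>0)).astype(np.uint8);m[:,:205]=0;m[:,300:]=0;m[:175]=0;m[280:]=0
m=cv2.morphologyEx(m,2,np.ones((3,3)))
cs=max(cv2.findContours(m,0,2)[0],key=cv2.contourArea);r=cv2.minAreaRect(cs);print(r);p=onplane(c,cv2.boxPoints(r),.03);print(p,p.mean(0))
E
```

```text
((374.48663330078125, 207.57513427734375), (109.15444946289062, 53.16543197631836), 81.67434692382812) [[340.28134 157.42224]
 [392.88644 149.72394]
 [408.69193 257.72803]
 [356.08682 265.42633]]
[[ 0.69628208 -0.0688814   0.045     ]
 [ 0.71865146 -0.20980572  0.045     ]
 [ 0.43204409 -0.24933219  0.045     ]
 [ 0.41088714 -0.11165185  0.045     ]]
((251.10269165039062, 227.33168029785156), (82.63743591308594, 68.878662109375), 85.13549041748047)
[[0.60953356 0.27204429 0.03      ]
 [0.62715238 0.08734348 0.03      ]
 [0.40771799 0.06480297 0.03      ]
 [0.39050599 0.24619676 0.03      ]] [0.50872748 0.16759688 0.03      ]
```

View pics/crop1.png

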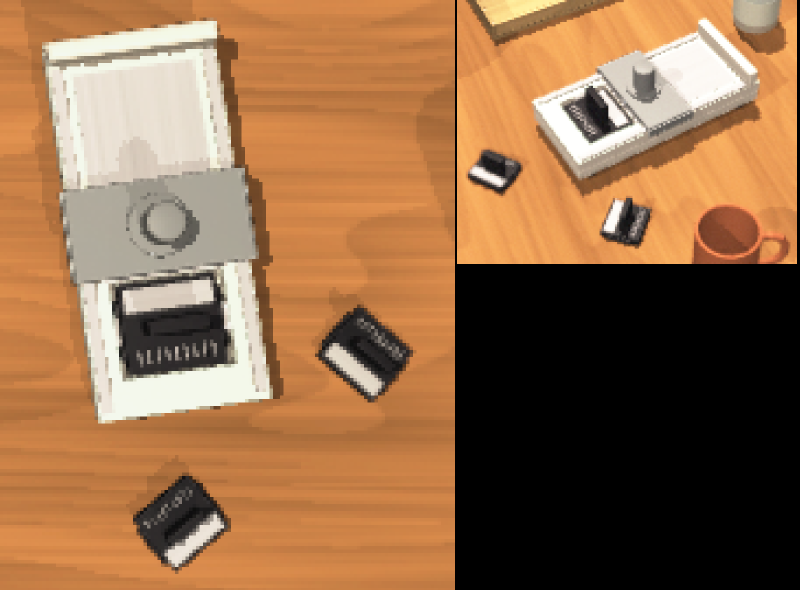

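The crop confirms it: the insert in the slicer is clearly the largest. The other two are small loose decoys. Next I triangulate the knob and fin and plan the first move.

```bash
cat >> h.py <<'E'
def plan(target,yaw,pos=None,q=None):
    """shift/turn (mm,deg) from the current pose to tool-down at target with tool y at world yaw deg"""
    s=monitor.observe();M=rot(s['tool_rot']) if q is None else rot(q);p=s['tcp_pos'] if pos is None else pos
    y=np.radians(yaw);Y=np.array([np.cos(y),np.sin(y),0]);Z=np.array([0,0,-1.]);T=np.c_[np.cross(Y,Z),Y,Z]
    print('turn',np.round(np.degrees(R.from_matrix(M.T@T).as_rotvec()),2),'shift',np.round(1000*M.T@(np.array(target)-p),1))
E
python3 - <<'E'
from h import *
ct=json.load(open('top0.json'));cs=json.load(open('side0.json'));cw=json.load(open('wrist0.json'))
print('knob',tri(ct,(377.7,207.9),cs,(340.2,225)),'fin',tri(ct,(382,237.3),cs,(318.4,239.1)))
M=rot(cw['orientation']);print('cam axes\n',M)
plan((0.50,-0.17,0.23),8)
E
```

```text
knob (array([ 0.56041592, -0.1623793 ,  0.09255562]), np.float64(0.0038893884591178866)) fin (array([ 0.48612613, -0.17553892,  0.07466875]), np.float64(0.003015237787092304))
cam axes
 [[ 0.37254732  0.88180118  0.28919745]
 [ 0.92800974 -0.3531444  -0.11868846]
 [-0.00253117  0.31259512 -0.94988309]]
turn [-8.000e-02  3.000e-02  6.012e+01] shift [-527.4 -521.     1.3]
```

>>> {"method": "move_arm", "body": {
  "increments": [
    [[0,0,60],[-527,-521,0],1],
    [[0,0,60],[-527,-521,0],1],
    [[0,0,60],[-527,-521,0],1],
    [[0,0,60],[-527,-521,0],1],
    [[0,0,60],[-527,-521,0],1],
    [[0,0,60],[-527,-521,0],1],
    [[0,0,60],[-527,-521,0],1],
    [[0,0,60],[-527,-521,0],1],
    [[0,0,60],[-527,-521,0],1],
    [[0,0,60],[-527,-521,0],1],
    [[0,0,60],[-527,-521,0],1],
    [[0,0,60],[-527,-521,0],1]
  ]
}}

```text
t: 1.35
tcp_pos: [0.444, -0.0421, 0.2313]
tool_rot: [0.0, 0.655, 0.755, 0.0]
wrist_force: [0.3, 0.5, -1.1]
opening: 1.0
grasp_force: 0.0
```

```bash
python3 - <<'E'
from h import *
plan((0.50,-0.17,0.23),8)
E
```

```text
turn [ 0.02 -0.01  0.09] shift [-134.5   37.4    1.3]
```

>>> {"method": "move_arm", "body": {
  "increments": [
    [[0,0,0],[-130,70,-20],1],
    [[0,0,0],[-130,70,-20],1],
    [[0,0,0],[-130,70,-20],1],
    [[0,0,0],[-130,70,-20],1],
    [[0,0,0],[-130,70,-20],1],
    [[0,0,0],[-130,70,-20],1]
  ]
}}

```text
t: 1.95
tcp_pos: [0.5304, -0.1579, 0.2507]
tool_rot: [-0.001, 0.655, 0.756, -0.0]
wrist_force: [0.3, 0.5, -0.2]
opening: 1.001
grasp_force: 0.0
```

```bash
python3 - <<'E'
from h import *
c=calibration('wrist');json.dump({k:np.array(v).tolist() for k,v in c.items()},open('wrist1.json','w'));save('wrist1',capture('wrist'))
print(monitor.observe()['tcp_pos'],c['position'])
E
```

```text
[ 0.53037099 -0.15758007  0.25095244] [ 0.52013248 -0.07705723  0.39372144]
```

View pics/wrist1.png

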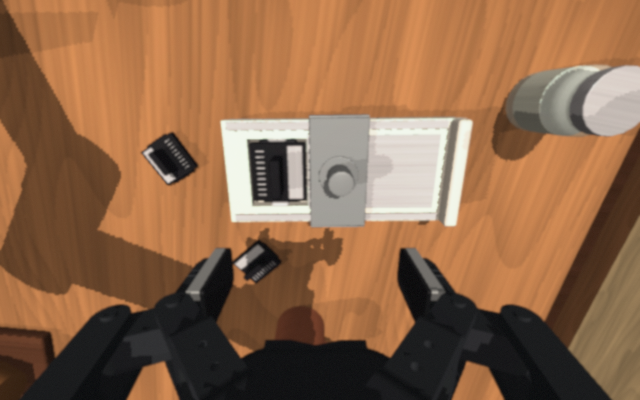

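Wrist view: slicer from (222,121) to (465,224). The grey plate is at (309–368, 115–227), the knob top at (341,181) and the insert at (250–306, 139–204). The fin is dark near (278,171). Now a second wrist position for height, measured by mask.

>>> {"method": "move_arm", "body": {
  "increments": [
    [[0,0,0],[40,-40,0],0.6],
    [[0,0,0],[40,-40,0],0.6],
    [[0,0,0],[40,-40,0],0.6]
  ]
}}

```text
t: 2.3
tcp_pos: [0.4845, -0.1229, 0.2516]
tool_rot: [-0.0, 0.654, 0.756, -0.0]
wrist_force: [-0.0, 0.6, 0.5]
opening: 0.596
grasp_force: 0.0
```

```bash
cat > meas.py <<'E'
from h import *
def lines(n):
    c=json.load(open(n+'.json'));t=load(n);h=cv2.cvtColor(t,cv2.COLOR_RGB2HSV);return c,t,h
def big(m): return max(cv2.findContours(m.astype(np.uint8),0,2)[0],key=cv2.contourArea)
if __name__=='__main__':
    c=calibration('wrist');json.dump({k:np.array(v).tolist() for k,v in c.items()},open('wrist2.json','w'));save('wrist2',capture('wrist'))
    print(monitor.observe()['tcp_pos'],c['position'])
    out=[]
    for n in('wrist1','wrist2'):
        c,t,h=lines(n)
        a,b=(h[...,1]<30),h[...,2]
        g=a&(b>100)&(b<175); g[240:]=0; g[:,480:]=0; g[:60]=0
        g=cv2.morphologyEx(g.astype(np.uint8),2,np.ones((5,5)))
        r=cv2.minAreaRect(big(g));P=onplane(c,cv2.boxPoints(r),.056)
        print(n,'plate',r,'\n',np.round(P,4),P.mean(0))
    im=np.zeros((600,800,3),np.uint8)
    for i,(n,x,y) in enumerate((('wrist1',210,100),('wrist2',210,150))):
        t=load(n)[y:y+150,x:x+200]; t=np.clip(255*(t/255.)**.5,0,255).astype(np.uint8)
        im[i*300:i*300+300,:400]=cv2.resize(t,(400,300),interpolation=3)
        t=load(n)[y:y+100,x:x+133];t=np.clip(255*(t/255.)**.5,0,255).astype(np.uint8)
        im[i*300:i*300+300,401:800]=cv2.resize(t,(399,300),interpolation=3)
    save('crop2',im)
E
python3 meas.py
```

```text
[ 0.48604459 -0.12399535  0.25209472] [ 0.47393326 -0.04201566  0.39456696]
wrist1 plate ((337.2178649902344, 170.43832397460938), (59.95108413696289, 110.44615936279297), 1.5481576919555664) 
 [[ 0.5292 -0.2311  0.056 ]
 [ 0.5145 -0.0943  0.056 ]
 [ 0.5824 -0.0864  0.056 ]
 [ 0.6062 -0.2223  0.056 ]] [ 0.558096   -0.15851223  0.056     ]
wrist2 plate ((369.5, 194.5), (89.0, 61.0), 90.0) 
 [[ 0.5099 -0.0948  0.056 ]
 [ 0.5815 -0.0844  0.056 ]
 [ 0.6092 -0.199   0.056 ]
 [ 0.5299 -0.2107  0.056 ]] [ 0.55763182 -0.14721316  0.056     ]
```

View pics/crop2.png

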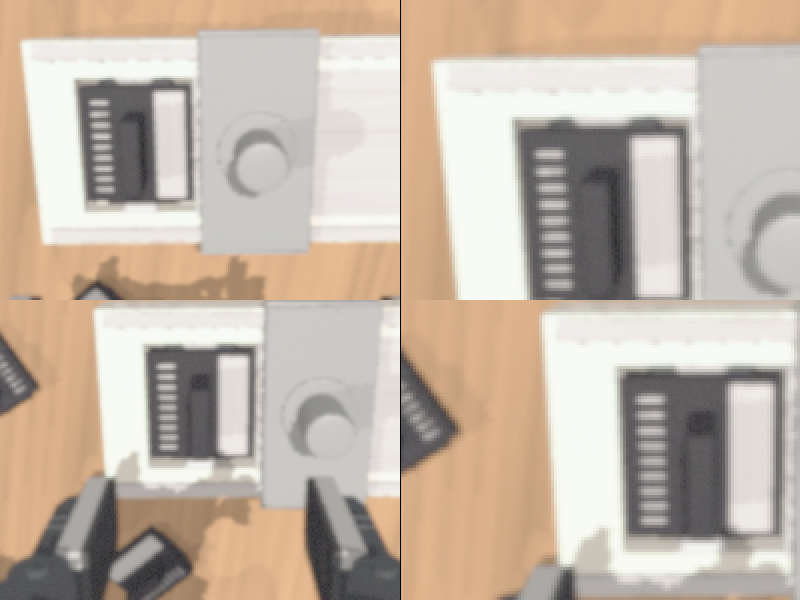

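Crop: wrist1 fin top centre about px (273.5,179), knob top (341,183.5). In wrist2 the fin is at (309.7,212.7) and the knob at (375,218.5). The insert fills the recess and the plate just clears its edge.

```bash
python3 - <<'E'
from h import *
c1=json.load(open('wrist1.json'));c2=json.load(open('wrist2.json'));ct=json.load(open('top0.json'))
f1=lambda L:[(210+u/2,100+v/2) for u,v in L]; f2=lambda L:[(210+u/2,150+(v-300)/2) for u,v in L]
print('fin',tri(c1,(273.5,179),c2,(309.7,212.7)),onplane(c1,[(273.5,179)],.078),onplane(c2,[(309.7,212.7)],.078),onplane(ct,[(382,237.3)],.078))
print('knob',tri(c1,(341,183.5),c2,(375,218.5)),onplane(c1,[(341,183.5)],.096),onplane(c2,[(375,218.5)],.096),onplane(ct,[(377.7,207.9)],.096))
P=onplane(c1,f1([(199,33),(320,31),(309,250),(202,252)]),.056);print('plate1',P,P.mean(0))
def ang(a,b): d=b-a;return np.degrees(np.arctan2(d[1],d[0])),np.hypot(*d[:2])
print(ang(P[0],P[1]),ang(P[3],P[2]),ang(P[3],P[0]),ang(P[2],P[1]))
for c,f,L in((c1,f1,[(22,41),(44,244)]),(c2,f2,[(94,308),(106,497)])):
    Q=onplane(c,f(L),.045);print('bed end',Q,ang(Q[1],Q[0]))
    Q=Q
for c,f,L in((c1,f1,[(76,80),(191,80),(193,210),(85,211)]),(c2,f2,[(147,347),(255,345),(256,460),(152,460)])):
    Q=onplane(c,f(L),.045);print('recess',Q,Q.mean(0),ang(Q[3],Q[0]),ang(Q[2],Q[1]),ang(Q[0],Q[1]))
print('tri plate-left-up',tri(c1,f1([(199,33)])[0],c2,f2([(265,303)])[0]))
E
```

```text
fin (array([ 0.48540861, -0.16723072,  0.08575451]), np.float64(3.950777795393301e-05)) [[ 0.48452197 -0.16951849  0.078     ]] [[ 0.48570818 -0.17035709  0.078     ]] [[ 0.48469519 -0.17456215  0.078     ]]
knob (array([ 0.5593244 , -0.15902713,  0.09626293]), np.float64(0.0006211342982499322)) [[ 0.55954176 -0.15884431  0.096     ]] [[ 0.55922339 -0.15939053  0.096     ]] [[ 0.55831399 -0.16126661  0.096     ]]
plate1 [[ 0.51565235 -0.09642339  0.056     ]
 [ 0.58380607 -0.08558493  0.056     ]
 [ 0.60431137 -0.22048355  0.056     ]
 [ 0.536154   -0.2317717   0.056     ]] [ 0.55998095 -0.15856589  0.056     ]
(np.float64(9.036051359590902), np.float64(0.0690101597807608)) (np.float64(9.403896947261877), np.float64(0.06908581064631839)) (np.float64(98.61330257219164), np.float64(0.13689222842250817)) (np.float64(98.64309615871235), np.float64(0.1364481753581794))
bed end [[ 0.41242717 -0.11660402  0.045     ]
 [ 0.43199605 -0.24599247  0.045     ]] (np.float64(98.60030815971643), np.float64(0.13085990045667564))
bed end [[ 0.41193798 -0.11590712  0.045     ]
 [ 0.43067245 -0.2455050
[... 273 characters left out ...]
045     ] (np.float64(97.88582565350866), np.float64(0.08463582702481894)) (np.float64(98.43781493439793), np.float64(0.08396654772973873)) (np.float64(8.21688364017683), np.float64(0.069586096574138))
recess [[ 0.4469335  -0.13579338  0.045     ]
 [ 0.51404917 -0.12471902  0.045     ]
 [ 0.5280769  -0.20307419  0.045     ]
 [ 0.45882851 -0.21316088  0.045     ]] [ 0.48697202 -0.16918687  0.045     ] (np.float64(98.74059911094379), np.float64(0.07827656662468117)) (np.float64(100.14999742113314), np.float64(0.07960093792504119)) (np.float64(9.369616664371911), np.float64(0.0680231846961714))
tri plate-left-up (array([ 0.51542541, -0.09703976,  0.04800239]), np.float64(0.0003968863786748762))
```

```bash
python3 - <<'E'
from h import *
plan((0.5595,-0.1588,0.064),8.6)
E
```

```text
turn [ 0.09  0.06 -0.38] shift [-44.8  67.4 188.2]
```

>>> {"method": "move_arm", "body": {
  "increments": [
    [[0,0,-0.3],[-45,67,60],0.6],
    [[0,0,-0.3],[-45,67,60],0.6],
    [[0,0,-0.3],[-45,67,100],0.6],
    [[0,0,-0.3],[-45,67,140],0.6],
    [[0,0,-0.3],[-45,67,165],0.6],
    [[0,0,-0.3],[-45,67,180],0.6],
    [[0,0,-0.3],[-45,67,188],0.6],
    [[0,0,-0.3],[-45,67,188],0.6],
    [[0,0,-0.3],[-45,67,188],0.6]
  ]
}}

```text
t: 3.25
tcp_pos: [0.5599, -0.1604, 0.0642]
tool_rot: [0.001, 0.653, 0.757, 0.0]
wrist_force: [-0.3, -0.1, 0.2]
opening: 0.599
grasp_force: 0.0
```

```bash
python3 - <<'E'
from h import *
plan((0.5595,-0.1588,0.064),8.6);plan((0.658,-0.144,0.064),8.6)
E
```

```text
turn [ 0.09  0.06 -0.17] shift [ 1.7 -0.2  0.2]
turn [ 0.09  0.06 -0.17] shift [ 1.9 99.4  0.4]
```

>>> {"method": "move_arm", "body": {
  "increments": [
    [[0,0,-0.2],[1.5,0,0],0.6],
    [[0,0,-0.2],[1.5,0,0],0.0],
    [[0,0,-0.2],[1.5,0,0],0.0],
    [[0,0,-0.2],[1.5,0,0],0.0],
    [[0,0,-0.2],[1.5,0,0],0.0],
    [[0,0,-0.2],[1.5,0,0],0.0]
  ]
}}

```text
t: 3.85
tcp_pos: [0.5593, -0.1586, 0.0645]
tool_rot: [0.001, 0.652, 0.758, 0.0]
wrist_force: [-1.1, 0.4, 5.6]
opening: 0.334
grasp_force: 58.9
```

>>> {"method": "move_arm", "body": {
  "increments": [
    [[0,0,0],[0,15,0],0],
    [[0,0,0],[0,35,0],0],
    [[0,0,0],[0,55,0],0],
    [[0,0,0],[0,70,0],0],
    [[0,0,0],[0,82,0],0],
    [[0,0,0],[0,90,0],0],
    [[0,0,0],[0,94,0],0],
    [[0,0,0],[0,96,0],0],
    [[0,0,0],[0,96,0],0]
  ]
}}

```text
t: 4.75
tcp_pos: [0.6519, -0.1445, 0.0644]
tool_rot: [-0.001, 0.652, 0.758, -0.001]
wrist_force: [-7.1, -0.5, 10.4]
opening: 0.334
grasp_force: 59.9
```

>>> {"method": "move_arm", "body": {
  "increments": [
    [[0,0,0],[0,2,0],0],
    [[0,0,0],[0,3,0],0],
    [[0,0,0],[0,3,0],0]
  ]
}}

```text
t: 5.05
tcp_pos: [0.652, -0.1445, 0.0644]
tool_rot: [-0.002, 0.652, 0.758, -0.003]
wrist_force: [-15.9, -0.9, 15.0]
opening: 0.333
grasp_force: 60.8
```

>>> {"method": "move_arm", "body": {
  "increments": [
    [[0,0,0],[0,-1,-1.5],0],
    [[0,0,0],[0,0,-1.5],0],
    [[0,0,0],[0,1,-1.5],0],
    [[0,0,0],[0,2,-1.5],0]
  ]
}}

```text
t: 5.45
tcp_pos: [0.652, -0.1444, 0.0644]
tool_rot: [-0.004, 0.653, 0.758, -0.005]
wrist_force: [-20.6, -3.6, 12.8]
opening: 0.332
grasp_force: 61.9
```

```bash
python3 - <<'E'
from h import *
s=monitor.observe();print(s['tcp_pos'],s['wrist_force'])
for n in('top','side'):save(n+'2',capture(n))
a=load('top2')[140:275,330:420];b=load('side2')[190:290,270:420]
im=np.zeros((600,800,3),np.uint8);im[:,:400]=cv2.resize(a,(400,600),interpolation=3);im[:267,400:]=cv2.resize(b,(400,267),interpolation=3)
c=calibration('wrist');json.dump({k:np.array(v).tolist() for k,v in c.items()},open('wrist3.json','w'));save('wrist3',capture('wrist'))
w=load('wrist3');im[267:517,400:]=cv2.resize(w,(400,250),interpolation=3);save('crop3',im)
E
```

```text
[ 0.65200654 -0.14443201  0.06441325] [-20.59597516  -3.59810046  12.82733617]
```

View pics/crop3.png

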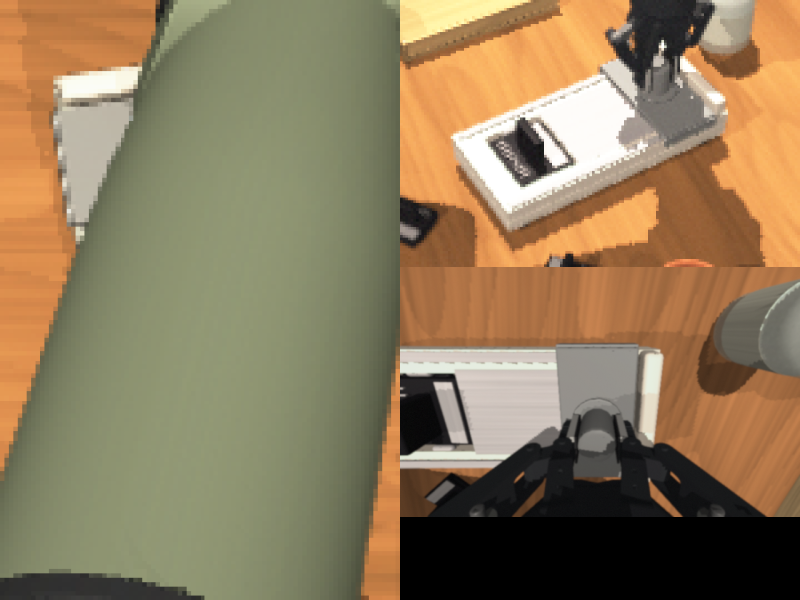

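```bash
python3 - <<'E'
from h import *
c=json.load(open('wrist3.json'));t=load('wrist3').astype(int).mean(2)
# crop map: px=(u-400)*1.6, py=(v-267)*1.6 -> gap near col 382, rows 130-200
for r in(130,140,150,165): print(r,t[r,370:398].astype(int))
for r in (140,):
    for col in (255,380,383,386): print(col,onplane(c,[(col,r)],.056)[0],onplane(c,[(col,r)],.068)[0])
E
```

```text
130 [133 133 132 132 129 127 126 126 127 127 122 123 129 135 134 136 135 135
 135 135 134 134 135 134 135 134 134 135]
140 [145 147 147 148 147 147 147 145 141 132 124 127 124 107  97 100 105 107
 110 113 118 128 149 173 192 205 211 215]
150 [147 148 147 147 147 147 146 143 135 121 107  92  82  84  93  98  99 100
 106 120 141 167 192 208 216 220 223 227]
165 [147 145 146 146 146 145 141 134 120 108  95  84  84  92  97  99 101 109
 126 152 177 198 210 217 221 225 228 230]
255 [ 0.61252635 -0.08856395  0.056     ] [ 0.61492378 -0.08655556  0.068     ]
380 [ 0.6774055  -0.07871969  0.056     ] [ 0.67465725 -0.07749207  0.068     ]
383 [ 0.67895122 -0.07848719  0.056     ] [ 0.67608038 -0.07727801  0.068     ]
386 [ 0.68049619 -0.0782549   0.056     ] [ 0.67750282 -0.07706415  0.068     ]
```

The wrist view shows the plate about 3–5 mm short of the bar, and a finger's back is meeting the bar. I'll release, go up and push the knob from behind with shut fingers.

>>> {"method": "move_arm", "body": {
  "increments": [
    [[0,0,0],[0,-5,1],0],
    [[0,0,0],[0,-5,1],0.5],
    [[0,0,0],[0,-5,1],0.5],
    [[0,0,0],[0,-5,-20],0.5],
    [[0,0,0],[0,-5,-50],0.5],
    [[0,0,0],[0,-30,-55],0],
    [[0,0,0],[0,-43,-55],0],
    [[0,0,0],[0,-43,-55],0],
    [[0,0,0],[0,-43,-55],0]
  ]
}}

```text
t: 6.5
tcp_pos: [0.6166, -0.1498, 0.1198]
tool_rot: [0.0, 0.652, 0.758, 0.0]
wrist_force: [-0.1, 0.2, 0.0]
opening: -0.001
grasp_force: 0.0
```

```bash
python3 - <<'E'
from h import *
s=monitor.observe();print(s['tcp_pos'],s['opening'],s['wrist_force']);save('wrist4',capture('wrist'));save('top4',capture('top'))
plan((0.652-.0415,-0.1446-.0062,0.064),8.6)
E
```

```text
[ 0.6165553  -0.14975019  0.11980585] -0.0007704786219371603 [-0.05861537  0.21710004  0.01587623]
turn [0.03 0.   0.05] shift [-0.2 -6.4 55.5]
```

View pics/wrist4.png

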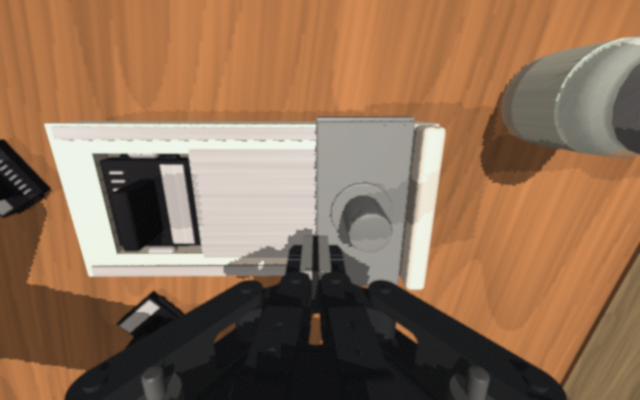

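Shut fingers are seen just behind the knob (knob top about (370,230)), with the plate not yet at the bar. Lower and push.

>>> {"method": "move_arm", "body": {
  "increments": [
    [[0,0,0],[0,-7,20],0],
    [[0,0,0],[0,-7,45],0],
    [[0,0,0],[0,-7,54],0],
    [[0,0,0],[0,-7,54],0],
    [[0,0,0],[0,-2,54],0],
    [[0,0,0],[0,2,54],0],
    [[0,0,0],[0,5,54],0],
    [[0,0,0],[0,7,54],0],
    [[0,0,0],[0,7,54],0]
  ]
}}

```text
t: 7.5
tcp_pos: [0.6232, -0.1488, 0.0662]
tool_rot: [0.0, 0.652, 0.758, 0.0]
wrist_force: [0.3, -0.4, -0.9]
opening: -0.002
grasp_force: 0.0
```

>>> {"method": "move_arm", "body": {
  "increments": [
    [[0,0,0],[0,3,0],0],
    [[0,0,0],[0,6,0],0],
    [[0,0,0],[0,8,0],0],
    [[0,0,0],[0,9,0],0],
    [[0,0,0],[0,9,0],0]
  ]
}}

```text
t: 8.0
tcp_pos: [0.6237, -0.1486, 0.066]
tool_rot: [-0.005, 0.653, 0.758, -0.006]
wrist_force: [-23.4, -4.2, 19.0]
opening: -0.001
grasp_force: 12.6
```

```bash
python3 - <<'E'
from h import *
c=calibration('wrist');json.dump({k:np.array(v).tolist() for k,v in c.items()},open('wrist5.json','w'));im=capture('wrist');save('wrist5',im)
t=im.astype(int).mean(2);h=cv2.cvtColor(im,cv2.COLOR_RGB2HSV)
for r in(140,155,170):
    print(r,'v',t[r,280:460:1].astype(int).tolist()); print('s',h[r,395:450,1].tolist())
print(monitor.observe()['tcp_pos'])
E
```

```text
140 v [195, 195, 195, 195, 194, 195, 195, 195, 195, 195, 196, 195, 195, 195, 195, 195, 195, 195, 195, 195, 195, 186, 161, 126, 114, 123, 135, 142, 143, 144, 143, 143, 143, 143, 143, 143, 144, 143, 143, 143, 144, 143, 143, 143, 143, 143, 143, 143, 142, 143, 143, 143, 143, 143, 143, 143, 143, 143, 143, 143, 142, 142, 142, 143, 142, 143, 142, 141, 142, 143, 143, 142, 142, 142, 143, 142, 142, 142, 142, 142, 143, 142, 143, 143, 142, 143, 142, 142, 142, 142, 142, 143, 141, 143, 142, 142, 142, 142, 142, 141, 141, 142, 141, 142, 142, 142, 141, 141, 142, 141, 142, 141, 141, 140, 141, 140, 142, 141, 141, 141, 142, 141, 141, 141, 141, 142, 140, 141, 141, 142, 141, 141, 140, 141, 142, 141, 141, 140, 140, 140, 141, 140, 141, 140, 140, 140, 140, 142, 140, 141, 140, 140, 137, 125, 106, 83, 79, 89, 96, 99, 100, 103, 105, 106, 107, 109, 109, 112, 121, 136, 156, 176, 192, 203, 208, 212, 214, 217, 217, 218]
s [14, 12, 14, 14, 16, 14, 12, 14, 14, 16, 14, 14, 14, 12, 14, 14, 14, 16, 12, 14, 14, 11, 14, 14, 14, 12, 12, 12, 12, 12, 12, 14, 12, 14, 12, 12, 12, 14, 16, 16, 23, 39, 42, 39, 40, 44, 43, 42, 42,
[... 1600 characters left out ...]
 142, 142, 141, 141, 142, 141, 142, 142, 142, 141, 141, 142, 141, 141, 142, 142, 141, 141, 141, 141, 142, 141, 141, 140, 141, 140, 141, 140, 142, 141, 140, 142, 142, 140, 141, 141, 140, 141, 141, 141, 141, 141, 141, 141, 140, 141, 141, 141, 141, 141, 141, 141, 140, 140, 140, 140, 141, 140, 136, 127, 108, 84, 73, 80, 91, 94, 94, 96, 96, 96, 97, 98, 103, 118, 139, 161, 183, 200, 209, 214, 217, 220, 222, 226, 227, 227, 227, 227, 227, 227]
s [16, 14, 16, 14, 14, 12, 14, 14, 14, 14, 14, 14, 12, 12, 14, 12, 12, 12, 12, 14, 11, 14, 14, 14, 12, 12, 14, 14, 14, 16, 16, 16, 16, 15, 16, 16, 26, 36, 41, 41, 40, 42, 39, 42, 39, 41, 41, 41, 43, 42, 41, 42, 43, 38, 33]
[ 0.62368229 -0.14860933  0.06597195]
```

```bash
python3 - <<'E'
from h import *
c=json.load(open('wrist5.json'));t=load('wrist5');u=np.array([.9888,.1495,0])
print('outer',155,t[155,455:490].astype(int).tolist()[::2])
for r,a,b,d in((155,303.7,432.3,447.5),(170,303.7,430.3,445.2)):
    A=onplane(c,[(a,r),(b,r)],.056)@u;D=onplane(c,[(d,r)],.068)@u;G=onplane(c,[(b+3,r)],.045)@u;print(A,A[1]-A[0],D,'gap',D-A[1])
    print('bar foot col if z=.056:',onplane(c,[(b+2,r)],.056)@u-A[1])
print('cam',np.array(c['position'])@u)
E
```

```text
outer 155 [[227, 232, 217], [227, 234, 221], [227, 234, 220], [227, 234, 220], [227, 234, 219], [227, 234, 219], [228, 234, 219], [226, 232, 215], [226, 231, 214], [226, 227, 209], [221, 210, 188], [185, 160, 137], [150, 102, 67], [148, 97, 59], [147, 97, 59], [145, 95, 58], [143, 94, 56], [142, 93, 56]]
[0.58927619 0.65812484] 0.06884864710652272 [0.66079446] gap [0.00266963]
bar foot col if z=.056: [0.00105713]
[0.58915543 0.65809755] 0.06894211954197638 [0.66074857] gap [0.00265102]
bar foot col if z=.056: [0.00107536]
cam 0.597987900699712
```

>>> {"method": "move_arm", "body": {
  "increments": [
    [[0,0,0],[0,0,-4],0],
    [[0,0,0],[0,1,-6],0],
    [[0,0,0],[0,2,-6],0],
    [[0,0,0],[0,2,-6],0]
  ]
}}

```text
t: 8.45
tcp_pos: [0.6235, -0.148, 0.0678]
tool_rot: [-0.007, 0.653, 0.757, -0.008]
wrist_force: [-19.7, -6.0, -2.3]
opening: -0.005
grasp_force: 10.1
```

```bash
python3 - <<'E'
from h import *
s=monitor.observe();print(s['tcp_pos'],s['wrist_force'])
c=calibration('wrist');im=capture('wrist');t=im.astype(int).mean(2);u=np.array([.9888,.1495,0])
g=np.gradient(t[155]);print(t[155,296:312].astype(int),t[155,425:455].astype(int))
E
```

```text
[ 0.62348864 -0.14801199  0.06775112] [-19.69915527  -5.98854236  -2.30802276]
[227 227 227 227 226 221 211 191 160 134 131 138 143 143 144 144] [141 142 141 141 138 130 111  87  73  80  91  95  95  96  96  97  97  98
 101 108 124 150 178 199 208 214 218 221 223 226]
```

Hard stop: 20 N gives no movement, so the holder is at its stop. Back off, lift and go to the fin.

>>> {"method": "move_arm", "body": {
  "increments": [
    [[0,0,0],[0,-14,0],0],
    [[0,0,0],[0,-20,-20],0.3],
    [[0,0,0],[0,-30,-60],0.6],
    [[0,0,0],[0,-70,-60],0.6],
    [[0,0,0],[0,-110,-60],0.6],
    [[0,0,0],[0,-140,-60],0.6],
    [[0,0,0],[0,-148,-60],0.6],
    [[0,0,0],[0,-148,-60],0.6],
    [[0,0,0],[0,-148,-60],0.6]
  ]
}}

```text
t: 9.4
tcp_pos: [0.4889, -0.1696, 0.1322]
tool_rot: [0.001, 0.652, 0.758, 0.0]
wrist_force: [1.0, 0.2, 0.5]
opening: 0.597
grasp_force: 0.0
```

```bash
python3 - <<'E'
from h import *
s=monitor.observe();print(s['tcp_pos'],s['wrist_force']);plan((0.4855,-0.171,0.048),8.6)
c=calibration('wrist');json.dump({k:np.array(v).tolist() for k,v in c.items()},open('wrist6.json','w'));im=capture('wrist');save('wrist6',np.clip(255*(im/255.)**.5,0,255).astype(np.uint8))
E
```

```text
[ 0.48892354 -0.16961721  0.13221954] [1.0475376  0.16189075 0.48352747]
turn [0.11 0.05 0.03] shift [-0.8 -3.8 84.2]
```

View pics/wrist6.png

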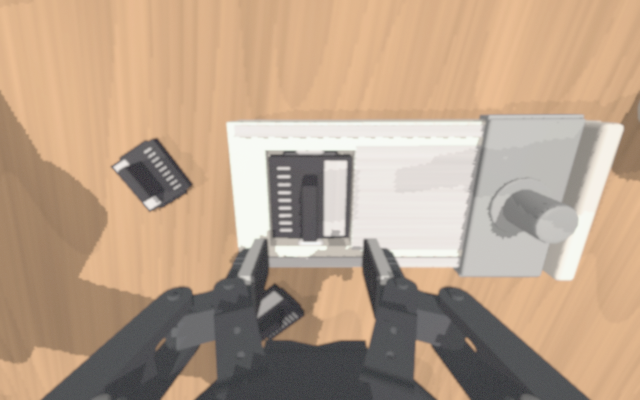

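Wrist view: the fin's top face is at about (302–317, 185–242), between the open fingers, and the holder is at the bar. Descend on the fin.

>>> {"method": "move_arm", "body": {
  "increments": [
    [[0,0,0],[-1,-3.5,30],0.6],
    [[0,0,0],[-1,-3.5,60],0.6],
    [[0,0,0],[-1,-3.5,75],0.6],
    [[0,0,0],[-1,-3.5,82],0.6],
    [[0,0,0],[-1,-3.5,84],0.6],
    [[0,0,0],[-1,-3.5,84],0.6],
    [[0,0,0],[-1,-3.5,84],0],
    [[0,0,0],[-1,-3.5,84],0],
    [[0,0,0],[-1,-3.5,84],0],
    [[0,0,0],[-1,-3.5,84],0],
    [[0,0,0],[-1,-3.5,84],0],
    [[0,0,0],[-1,-3.5,84],0]
  ]
}}

```text
t: 10.65
tcp_pos: [0.4848, -0.1711, 0.0486]
tool_rot: [0.001, 0.652, 0.758, 0.0]
wrist_force: [0.5, 0.6, 6.7]
opening: 0.128
grasp_force: 59.3
```

>>> {"method": "move_arm", "body": {
  "increments": [
    [[0,0,0],[0,0,-2],0],
    [[0,0,0],[0,0,-4],0],
    [[0,0,0],[0,0,-6],0],
    [[0,0,0],[0,0,-8],0],
    [[0,0,0],[0,0,-11],0],
    [[0,0,0],[0,0,-15],0],
    [[0,0,0],[0,0,-20],0],
    [[0,0,0],[0,0,-28],0],
    [[0,0,0],[0,0,-40],0],
    [[0,0,0],[0,0,-60],0],
    [[0,0,0],[0,0,-80],0],
    [[0,0,0],[0,0,-80],0]
  ]
}}

```text
t: 11.85
tcp_pos: [0.4862, -0.1718, 0.1311]
tool_rot: [0.003, 0.652, 0.758, 0.001]
wrist_force: [0.8, -0.3, -0.9]
opening: 0.129
grasp_force: 60.0
```

```bash
python3 - <<'E'
from h import *
s=monitor.observe();print(s['tcp_pos'],s['wrist_force'],s['opening'])
c=calibration('wrist');a=capture('wrist');b=capture('side')
im=np.zeros((600,640,3),np.uint8);im[:400]=a;im[400:]=cv2.resize(b[170:295,200:600],(640,200));im=np.clip(255*(im/255.)**.6,0,255).astype(np.uint8);save('crop7',im);save('side7',b)
# tray from top view and side view
ct=json.load(open('top0.json'));cs=json.load(open('side0.json'))
tp=load('top0');h=cv2.cvtColor(tp,cv2.COLOR_RGB2HSV)
m=((h[...,0]>18)&(h[...,0]<30)&(h[...,2]>150)).astype(np.uint8);m[:,:205]=0;m[:,300:]=0;m[:175]=0;m[280:]=0
m=cv2.morphologyEx(m,2,np.ones((3,3)));q=max(cv2.findContours(m,0,2)[0],key=cv2.contourArea);r=cv2.minAreaRect(q);P=onplane(ct,cv2.boxPoints(r),.006)
print('floor',P,P.mean(0))
plan((0.505,0.165,0.131),-5)
E
```

```text
[ 0.48623384 -0.17182734  0.13105597] [ 0.84922632 -0.30561763 -0.92667635] 0.12891810444072324
floor [[0.60935771 0.18464002 0.006     ]
 [0.61716425 0.09918085 0.006     ]
 [0.45510448 0.08303227 0.006     ]
 [0.4474415  0.16737826 0.006     ]] [0.53226699 0.13355785 0.006     ]
turn [ 0.08  0.04 13.63] shift [329.1  70.7  -2.9]
```

View pics/crop7.png

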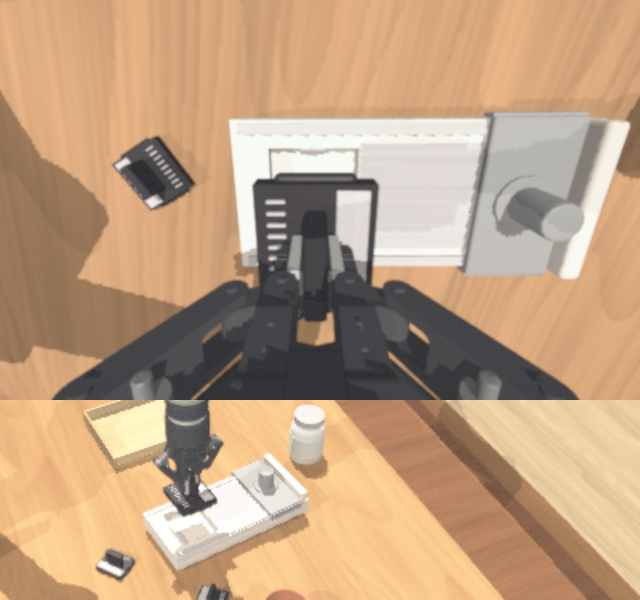

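Insert is held level by the fin, out of the slicer (block at (255–377,180–285)), and the holder is still at the bar. Tray centre is about (0.508,0.167), yaw about 6°. Move over it.

>>> {"method": "move_arm", "body": {
  "increments": [
    [[0,0,2],[30,5,0],0],
    [[0,0,2],[70,15,0],0],
    [[0,0,2],[115,26,0],0],
    [[0,0,2],[160,37,0],0],
    [[0,0,2],[205,48,0],0],
    [[0,0,2],[250,59,0],0],
    [[0,0,2],[290,69,0],0],
    [[0,0,2],[315,73,0],0],
    [[0,0,2],[328,74,0],0],
    [[0,0,2],[332,74,0],0],
    [[0,0,2],[332,74,0],0],
    [[0,0,2],[332,74,0],0]
  ]
}}

```text
t: 13.15
tcp_pos: [0.5074, 0.1673, 0.1275]
tool_rot: [0.0, 0.666, 0.746, -0.0]
wrist_force: [-0.6, -0.6, -1.4]
opening: 0.133
grasp_force: 59.9
```

```bash
python3 - <<'E'
from h import *
s=monitor.observe();print(s['tcp_pos'],s['wrist_force'],s['opening'])
c=calibration('wrist');a=capture('wrist');json.dump({k:np.array(v).tolist() for k,v in c.items()},open('wrist8.json','w'))
save('wrist8',np.clip(255*(a/255.)**.6,0,255).astype(np.uint8))
plan((0.508,0.167,0.032),6.3)
E
```

```text
[0.50735859 0.16729777 0.12753075] [-0.63089237 -0.56903459 -1.39064609] 0.13314730409288966
turn [-0.02  0.03  0.22] shift [-0.3  0.5 95.6]
```

View pics/wrist8.png

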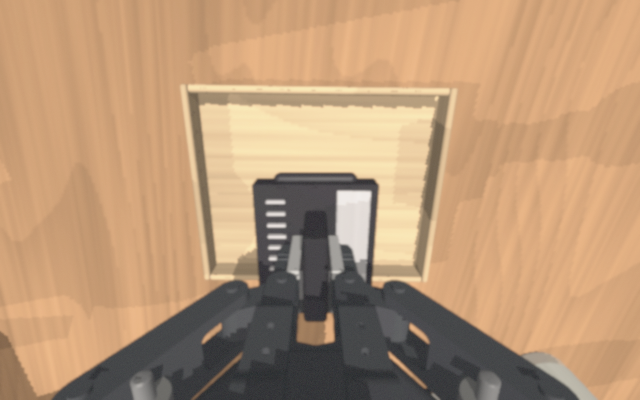

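The insert hangs over the tray's middle (rim corners (182,87), (455,90), (427,280), (207,278)), parallel to it. Lower.

>>> {"method": "move_arm", "body": {
  "increments": [
    [[0,0,0],[0,0,30],0],
    [[0,0,0],[0,0,60],0],
    [[0,0,0],[0,0,80],0],
    [[0,0,0],[0,0,90],0],
    [[0,0,0],[0,0,95],0],
    [[0,0,0],[0,0,97],0],
    [[0,0,0],[0,0,97],0]
  ]
}}

```text
t: 13.9
tcp_pos: [0.5082, 0.1685, 0.0314]
tool_rot: [0.0, 0.665, 0.747, 0.0]
wrist_force: [-0.5, -0.0, -2.5]
opening: 0.13
grasp_force: 59.8
```

```bash
python3 - <<'E'
from h import *
c=json.load(open('wrist8.json'));P=onplane(c,[(182,87),(455,90),(427,280),(207,278)],.03);print(P,P.mean(0))
E
```

```text
[[0.39394213 0.24515231 0.03      ]
 [0.60758192 0.26737556 0.03      ]
 [0.62716672 0.09322832 0.03      ]
 [0.41260757 0.07071501 0.03      ]] [0.51032458 0.1691178  0.03      ]
```

>>> {"method": "move_arm", "body": {
  "increments": [
    [[0,0,0],[0,0,1],0],
    [[0,0,0],[0,0,2],0],
    [[0,0,0],[0,0,3],0],
    [[0,0,0],[0,0,4],0],
    [[0,0,0],[0,0,4],0]
  ]
}}

```text
t: 14.4
tcp_pos: [0.5074, 0.1686, 0.0267]
tool_rot: [-0.0, 0.665, 0.747, -0.0]
wrist_force: [-0.3, 0.3, -1.5]
opening: 0.129
grasp_force: 59.8
```

>>> {"method": "move_arm", "body": {
  "increments": [
    [[0,0,0],[0,0,0.7],0],
    [[0,0,0],[0,0,1.4],0],
    [[0,0,0],[0,0,1.4],0]
  ]
}}

```text
t: 14.7
tcp_pos: [0.5074, 0.1686, 0.0266]
tool_rot: [0.0, 0.665, 0.747, 0.0]
wrist_force: [-4.4, 0.2, 10.8]
opening: 0.132
grasp_force: 61.7
```

Contact exactly as expected (10.8 N at TCP z 0.0266). Ease off, open and rise.

>>> {"method": "move_arm", "body": {
  "increments": [
    [[0,0,0],[0,0,-1],0],
    [[0,0,0],[0,0,-1],0.4],
    [[0,0,0],[0,0,-1],0.4],
    [[0,0,0],[0,0,-1],0.4],
    [[0,0,0],[0,0,-20],0.4],
    [[0,0,0],[0,0,-60],0.4],
    [[0,0,0],[0,0,-110],0.4],
    [[0,0,0],[0,0,-150],0.4],
    [[0,0,0],[0,0,-150],0.4]
  ]
}}

```text
t: 15.6
tcp_pos: [0.5114, 0.1694, 0.1812]
tool_rot: [0.003, 0.665, 0.747, 0.004]
wrist_force: [1.1, 0.0, 0.6]
opening: 0.398
grasp_force: 0.0
```

```bash
python3 - <<'E'
from h import *
s=monitor.observe();print(s['tcp_pos'],s['wrist_force'],s['opening'])
a=capture('wrist');b=capture('side')
im=np.zeros((600,640,3),np.uint8);im[:400]=a;im[400:]=cv2.resize(b[130:290,200:520],(400,200)).repeat(1,0)[:, :400] if False else cv2.resize(b[140:280,200:648],(640,200));im=np.clip(255*(im/255.)**.6,0,255).astype(np.uint8);save('crop9',im)
E
```

```text
[0.51144015 0.16937003 0.18120462] [1.06098379 0.00929959 0.56725615] 0.3976631050874919
```

View pics/crop9.png

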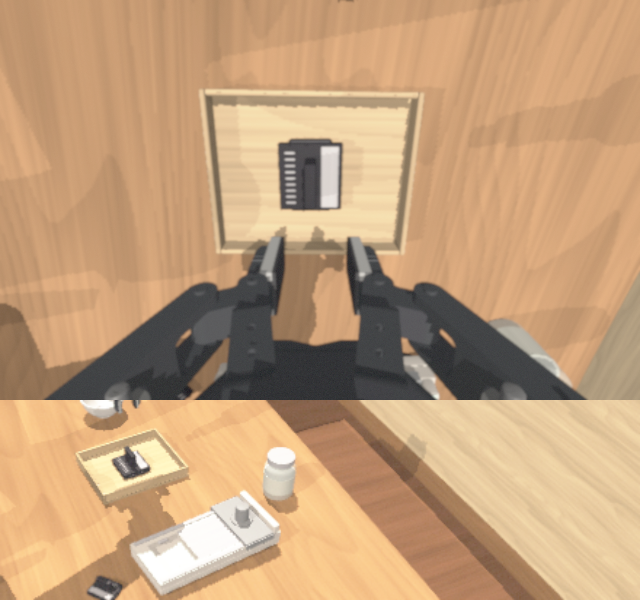

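The insert lies flat in the middle of the tray with the fin up (310,175). The holder is at its bar, and the gripper is clear of everything. Handing in.

```bash
python3 -c "
from h import *
print(ctrl.finish_job())"
```

```text
the job is handed in; nothing more can be done
None
```

The job is handed in: the food holder was pushed until it would move no further (20 N, no travel), though the camera showed about 2 mm between plate and bar; the insert lies flat in the tray, fin up, released, and I never touched the jar, bowl or mug.

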